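# Set the potato slicer to its third thickness and lock it

### The job

Set the potato slicer's thickness: from the closed end where it stands, gently push the gauge slider forward through its clicks with a fingertip and leave it resting in the third notch, never running past it. Then push the lock lever beside it right over to its far side so the setting is locked. Do not shift the potatoes and hand tools lying around.

Things in the scene. Friction and masses are not known exactly. Their poses are not given: they have to be found in the camera images.
- slicer: Bench potato slicer, fixed, base 280 x 460 mm. Origin: centre of its underside on the table; x forward (away from the robot at yaw 0, yaw within 0.3 rad), y left, z up. Right part (x -130..130, y -225..-5 mm): flat white gauge housing, top 60 mm above the table, with slider and lock. Left part: metal cutting deck, top 74 mm, with a feed carriage round y = 160 mm, 193 mm tall.
- gauge (a joint): Travel (m) of the gauge slider along the slicer's +x. 0: closed end, where it starts (not counted). Notches every 0.018: first 0.018, second 0.036, third 0.054, then 0.072, 0.090 (end stop); black lines beside the slot mark the six places. The push rises to about 4 N a quarter of the way between notches, drops to nothing half-way; there it runs on by itself into the next notch, within 1 mm.
- gauge_top (a point): Centre of the top of the slider's upright black tab, 14 mm along the slicer's x, 36 mm along y, 42 mm tall, its top 102.5 mm above the table. With the slider at 0 it is at x = -45, y = -70 mm in the slicer's frame and moves along +x with the joint. The housing is bare (60 mm high) for 75 mm behind the tab and 35 mm either side of the slot.
- lock (a joint): Angle (rad) of the lock lever about the slicer's +y: 0 leans back to -x (released, 0.5 rad off upright), 1.0 leans forward to +x (locked), with a stop at each end. Starts between 0 and 0.2, stays where it is left; about 2 N at the ball moves it.
- lock_ball (a point): Centre of the black ball (22 mm across) at the end of the lock lever, a 10 mm steel bar. Its pivot is at x = 0, y = -187 mm in the slicer's frame, 76 mm above the table, between two steel cheeks (50 mm along x, tops at 86 mm, 42 mm over their outer faces). Ball centre 70 mm from the pivot: 137 mm above the table at either end, 146 mm upright.
- potato_a: Small peeled potato, 58 x 40 x 40 mm, lying on the gauge housing near its forward edge, between the lines of slider and lock. Origin: its underside.
- potato_b: Peeled potato, 75 x 52 x 52 mm, lying on the cutting deck by its rear right corner. Origin: its underside.
- potato_c: Large unpeeled potato, 100 x 68 x 68 mm, on the table beyond the slicer. Origin: its underside.
- potato_d: Unpeeled potato, 85 x 60 x 60 mm, on the table beyond the slicer. Origin: its underside.
- peeler: Y-shaped peeler with a white handle, 155 x 50 x 12 mm, flat on the table to the right of the slicer. Origin: under its middle.
- knife: Kitchen knife with a white handle, 255 x 22 x 14 mm, flat on the table to the right of the peeler. Origin: under its middle.
- scrub_brush: Wooden vegetable brush, 120 x 50 x 36 mm, on the table beyond the slicer. Origin: centre of its underside.

How it is judged:
By the outcome, as a careful person would: the job done as asked, in the order asked, and still so for the second after the job is handed in, with the robot touching nothing.
It also fails if it takes over 51 s, if anything falls off the work surface, if the arm or the gripper's body presses on something with over 40 N, if the wrist force passes 120 N, or if a joint passes its speed limit or range.

### The arm

A 7-joint arm with a two-finger parallel gripper is mounted at the origin on the work surface. World frame = base frame: x ahead of the robot, y to its left, z up, the work surface at z = 0. Lengths are in m, angles in rad, forces in N, time in s.
With the tool pointing down it reaches from about 0.35 to 0.9 m from the base axis. Payload 8.1 kg.
Tool frame: the origin (TCP) lies at the very end of the fingers, on their centre line; the grasp point (between the pads) lies grip_point_offset behind it (grip_point_offset is the distance from the TCP to the grasp point, in m); z points along the fingers, y is the direction in which the jaws open and shut (so a half turn about z gives the same grasp; the last joint's range is limited). The gripper opens to 92 mm and grips with 3 to 60 N. Pads are 19 mm wide; open, the fingers measure 130 mm over their backs; the gripper's body (75 mm by 190 mm) begins 47 mm behind the grasp point.
Start: joints at [-1.353, 0.434, 0.025, 1.573, -0.012, 1.134, -0.075], TCP at [0.197, 0.593, 0.207] pointing down, gripper open.
Joint ranges: [-2.62, 2.62], [-0.44, 2.09], [-1.27, 1.32], [0.08, 2.57], [-1.32, 4.46], [0.12, 2], [-2.74, 2.74]. Speed limits (rad/s): [2.22, 2.22, 3.01, 3.01, 3.14, 3.14, 3.14].

### API

Orientations are given as a rotation vector (axis times angle).
In Python, from cell import * gives the robot as it stands.
- The arm moves only by the tool drive_tool, never from a script. Its argument "increments" is a list of rows, each an object of numbers: "grip": the gripper's target within -1 to 1 (shut at 1, half-way at 0, fully open at -1); "tx", "ty", "tz": the shift along the world's x, y, z normalised to -1 to 1, where 1 is 400 mm; "turn": the turn about the world's z normalised to -1 to 1, where 1 is 60 degrees. In form: [{"grip": .., "tx": .., "ty": .., "tz": .., "turn": ..}, ...]. A call has 1 to 20 rows; each row is the pose to reach, as a shift and turn from the pose measured when the call began; what a row does not reach only later rows make up. A row lasts 1/10 s, in which the tool goes at most 50 mm and 8.59 degrees, less where a joint would pass 70% of its speed; a pose out of reach is approached as far as the arm can. A call with a number of a shift or a turn outside -1 to 1 is refused whole. A call with a gripper value outside its range is refused whole. The fingers move at their own pace and stop on an object; "newtons" is the grip in N (left out, the last holds). Time passes only in rows, so rows that repeat a pose let the fingers close. It gives the time, the measured TCP pose, the force and the opening at its end, in the units of the state.
- observe(): the state, without advancing time (a new reading comes with each control period).
- get_image(name): name is "scene" or "top" or "wrist"; returns the picture (384x512x3 uint8, red, green, blue); there is no depth.
- camera_info(name): a dict with "fx", "fy", "cx", "cy" (pixels), "eye" and "rotation" of the camera in the world; the wrist camera has in their place "hand_eye" (4x4, takes a point from camera to tool coordinates, whose origin is the TCP and whose axes are the flange's). Camera axes: x right, y down, z forward; pixel columns grow to the right and rows downward; lengths in m; the calibration is good to about 2 mm. A picture is of the moment at which its call begins: read the wrist's pose just before it. camera_info takes no time and is no camera call.
- sign_off(): hands the job in, once; it reports no verdict.
The state is a dict: "clock": time; "joints": joint angles; "dq": joint speeds; "joint_efforts": joint torques, N m; "position": TCP position; "ee_rot": TCP orientation; "force": force on the tool from outside, world axes, zero at the start; "ft_torque": the same for the moment, N m; "width": opening from 0.0 (shut) to 1.0 (fully open).
Only numpy, scipy, OpenCV 4.12 (cv2) and the standard library are available. Lean on these libraries where they do the work, as an engineer would, in place of code of your own. Each camera call takes 0.05 s, during which the arm holds its last target. There are 200 camera calls.

## Working session

There is one attempt and no reset: what is moved stays moved. The work goes in short steps, Python scripts to look and compute and a tool call to move; the robot and the scene stay as the last step left them, time stands still between calls to the robot, and variables do not carry over. Pictures are saved under pics/ and viewed, about 8 in all and at most 12, crops included, and the job is handed in when it is done.

Besides the shell and the picture viewer there is one more tool, called after "Emit:" as a command line: name --argument value ..., lists and objects as JSON in quotes. drive_tool: Moves the arm, as the interface text tells. Its arguments: {"type":"object","properties":{"increments":{"type":"array","items":{"type":"object","properties":{"grip":{"type":"number"},"tx":{"type":"number"},"ty":{"type":"number"},"tz":{"type":"number"},"turn":{"type":"number"}}}},"newtons":{"type":"number"}},"required":["increments"]}

```bash
mkdir -p pics; python3 - <<'E'
from cell import *
import cv2
s=observe();print(s)
for n in("scene","top"):
    im=get_image(n);cv2.imwrite(f"pics/{n}0.png",im[:,:,::-1]);print(n,camera_info(n))
print(camera_info("wrist"))
E
```

```text
{'clock': 0.0, 'joints': array([-1.35257792,  0.4352058 ,  0.02498551,  1.57411282, -0.01158096,
        1.13400172, -0.0751144 ]), 'dq': array([-0.00083993,  0.00245467,  0.00076125, -0.00057545,  0.00017751,
       -0.00135747, -0.00033399]), 'joint_efforts': array([-5.55147744e-04, -6.67820406e+01,  9.84716043e-01, -3.14468551e+01,
       -6.05141418e-02,  4.25667933e-02,  1.70570052e-04]), 'position': array([0.19698666, 0.59256254, 0.20574975]), 'ee_rot': array([-5.01903732e-01, -3.10115111e+00,  2.48273331e-03]), 'force': array([ 0.27040334, -0.50688544, -0.25827352]), 'ft_torque': array([ 0.00907557, -0.02374454,  0.0400343 ]), 'width': 0.9981672164054497}
scene {'fx': 347.48759005391486, 'fy': 347.48759005391486, 'cx': 250.97868132775756, 'cy': 191.7579026978331, 'eye': array([ 1.06321348, -0.38374261,  0.85512346]), 'rotation': array([-2.24531332, -1.2098976 ,  0.37567558])}
top {'fx': 457.06999307716467, 'fy': 457.06999307716467, 'cx': 250.1582719151072, 'cy': 194.04326143747573, 'eye': array([ 0.44227991, -0.06062935,  1.20126795]), 'rotation': array([-2.10136066,  2.16053163, -0.1830662 ])}
{'fx': 295.0234382402015, 'fy': 295.0234382402015, 'cx': 264.6533970625666, 'cy': 186.40403441434339, 'hand_eye': array([[-9.95032287e-05, -9.54203443e-01, -2.99158453e-01,
         8.01090740e-02],
       [ 9.99999822e-01,  8.11638822e-05, -5.91492787e-04,
         1.76581788e-03],
       [ 5.88685315e-04, -2.99158458e-01,  9.54203265e-01,
        -1.77952572e-01],
       [ 0.00000000e+00,  0.00000000e+00,  0.00000000e+00,
         1.00000000e+00]])}
```

View pics/top0.png

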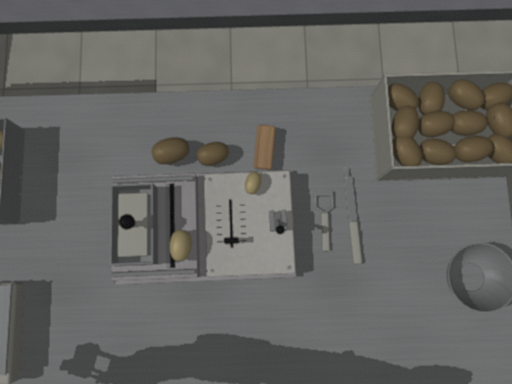

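View pics/scene0.png

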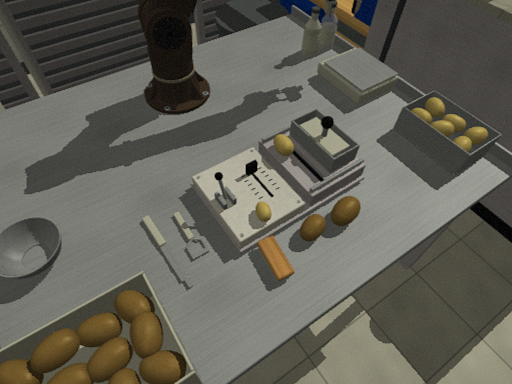

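Top view: slider tab near (231,240), ball near (280,230), housing corners near (206,172), (291,172), (296,274) and (206,275). Next I enlarge both views for exact pixels.

```bash
python3 - <<'E'
import cv2,numpy as np
a=cv2.imread("pics/top0.png")[165:285,195:305];b=cv2.imread("pics/scene0.png")[140:250,185:305]
A=cv2.resize(a,(495,540),interpolation=cv2.INTER_CUBIC)   #4.5x
B=cv2.resize(b,(0,0),fx=4.9,fy=4.9,interpolation=cv2.INTER_CUBIC) 
cv2.imwrite("pics/topc.png",A);cv2.imwrite("pics/scenec.png",B)
E
```

```text
(no output)
```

View pics/topc.png

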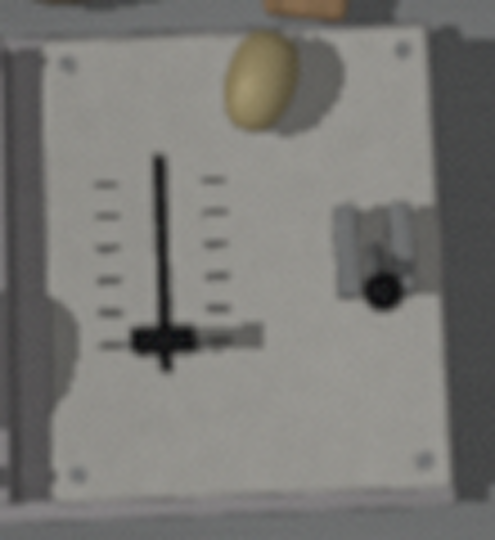

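View pics/scenec.png

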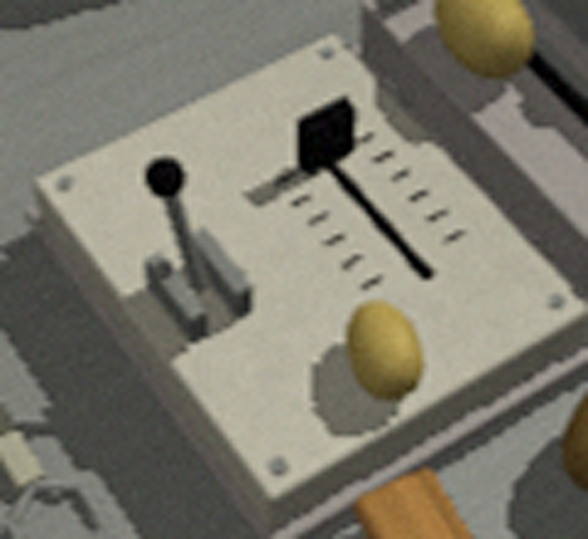

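Crops: housing corners, gauge marks, tab and ball are all clear. In the top crop the tab is at (164,340) and the ball at (383,290). In the scene crop the ball is at (165,178). The tab stands at the closed mark and the lever leans back. Next I fit the pose.

```bash
cat >h.py <<'E'
import numpy as np,cv2
from cell import *
from scipy.optimize import least_squares
from scipy.spatial.transform import Rotation as R
def proj(n,P):
    c=camera_info(n);r=R.from_rotvec(c["rotation"]).as_matrix()
    q=(np.atleast_2d(P)-c["eye"])@r
    return q[:,:2]/q[:,2:]*[c["fx"],c["fy"]]+[c["cx"],c["cy"]]
def W(p,P): # slicer->world
    c,s=np.cos(p[2]),np.sin(p[2]);P=np.atleast_2d(P)
    return np.c_[P[:,0]*c-P[:,1]*s+p[0],P[:,0]*s+P[:,1]*c+p[1],P[:,2]]
E
python3 - <<'E'
from h import *
obj=np.array([[130,-225,60],[-130,-225,60],[130,-5,60],[-130,-5,60],[45,-70,60],[-27,-70,60]])/1e3
T=np.array([[427,28],[452,487],[42,45],[52,500],[159.5,182],[164,310]])/4.5+[195,165]-.4
S=np.array([[275,497],[37,183],[588,308],[335,35],[413.5,260],[341,179.5]])/4.9+[185,140]-.4
def res(p):
    w=W(p,obj);return np.r_[(proj("top",w)-T).ravel(),(proj("scene",w)-S).ravel()]
f=least_squares(res,[.44,-.05,0],loss="soft_l1");print(f.x,res(f.x).reshape(2,6,2).round(1).tolist())
p=f.x
bt,bs=np.array([383,290])/4.5+[195,165]-.4,np.array([165,178])/4.9+[185,140]-.4
def rb(a):
    t=a[0]-.5;w=W(p,[[.07*np.sin(t),-.187,.076+.07*np.cos(t)]]);return np.r_[(proj("top",w)-bt)[0],(proj("scene",w)-bs)[0]]
g=least_squares(rb,[.1]);print("lock",g.x,rb(g.x))
for nm,q in dict(tab=[-.045,-.07,.1025],back=[-.09,-.07,.1],tgt=[.009,-.07,.1],ball=[.07*np.sin(g.x[0]-.5),-.187,.076+.07*np.cos(g.x[0]-.5)],ballend=[.034,-.187,.137]).items(): 
    w=W(p,[q]);print(nm,w[0].round(4),proj("top",w),proj("scene",w))
print(((proj("scene",W(p,[[-.045,-.07,.1025]]))-[185,140]+.4)*4.9),((proj("top",W(p,[[-.045,-.07,.1025]]))-[195,165]+.4)*4.5))
s=observe();print(s["clock"],R.from_rotvec(s["ee_rot"]).as_matrix().round(3))
E
```

```text
[0.56841215 0.05933851 0.01219403] [[[-0.3, -1.2], [-0.1, -0.1], [-0.7, -1.6], [-0.6, 0.6], [-0.4, -0.1], [-0.4, -0.1]], [[-1.8, 1.0], [-2.0, -0.8], [0.5, 0.3], [-0.8, -0.8], [-0.8, 0.0], [-0.4, -0.1]]]
lock [0.08830435] [-0.3656434  -0.18528992 -0.5234561   0.0777892 ]
tab [ 0.5243 -0.0112  0.1025] [[230.0443896  239.37895751]] [[250.55973585 162.7696796 ]]
back [ 0.4793 -0.0118  0.1   ] [[230.69895092 258.3308331 ]] [[241.88499435 153.64089012]]
tgt [ 0.5783 -0.0105  0.1   ] [[229.37631462 217.1513005 ]] [[261.4493647  175.55864549]]
ball [ 0.5427 -0.128   0.1402] [[279.34546771 228.85915452]] [[217.75001329 176.00431981]]
ballend [ 0.6047 -0.1272  0.137 ] [[277.93274052 202.72412042]] [[230.40353729 192.52831146]]
[[323.20270569 113.53143006]] [[159.49975319 336.50530878]]
0.1 [[-0.949  0.315 -0.   ]
 [ 0.315  0.949 -0.001]
 [-0.    -0.001 -1.   ]]
```

Emit:
drive_tool --increments '[{"grip": 1,"tz": 0.12},{"grip": 1,"tz": 0.24},{"grip": 1,"tx": 0.05,"ty": -0.1,"tz": 0.3,"turn": 0.1},{"grip": 1,"tx": 0.1,"ty": -0.21,"tz": 0.3,"turn": 0.2},{"grip": 1,"tx": 0.15,"ty": -0.32,"tz": 0.3,"turn": 0.318},{"grip": 1,"tx": 0.2,"ty": -0.43,"tz": 0.3,"turn": 0.318},{"grip": 1,"tx": 0.25,"ty": -0.54,"tz": 0.3,"turn": 0.318},{"grip": 1,"tx": 0.3,"ty": -0.65,"tz": 0.3,"turn": 0.318},{"grip": 1,"tx": 0.35,"ty": -0.76,"tz": 0.3,"turn": 0.318},{"grip": 1,"tx": 0.4,"ty": -0.87,"tz": 0.3,"turn": 0.318},{"grip": 1,"tx": 0.45,"ty": -0.97,"tz": 0.3,"turn": 0.318},{"grip": 1,"tx": 0.45,"ty": -0.97,"tz": 0.3,"turn": 0.318}]' --newtons 10

```text
invalid input
```

```bash
python3 -c "
from cell import *
try: print(grip_point_offset)
except Exception as e: print(e)"
```

```text
0.0188
```

Emit:
drive_tool --increments '[{"grip": 1,"tx": 0,"ty": 0,"tz": 0.12,"turn": 0},{"grip": 1,"tx": 0,"ty": 0,"tz": 0.24,"turn": 0},{"grip": 1,"tx": 0.05,"ty": -0.1,"tz": 0.3,"turn": 0.1},{"grip": 1,"tx": 0.1,"ty": -0.21,"tz": 0.3,"turn": 0.2},{"grip": 1,"tx": 0.15,"ty": -0.32,"tz": 0.3,"turn": 0.318},{"grip": 1,"tx": 0.2,"ty": -0.43,"tz": 0.3,"turn": 0.318},{"grip": 1,"tx": 0.25,"ty": -0.54,"tz": 0.3,"turn": 0.318},{"grip": 1,"tx": 0.3,"ty": -0.65,"tz": 0.3,"turn": 0.318},{"grip": 1,"tx": 0.35,"ty": -0.76,"tz": 0.3,"turn": 0.318},{"grip": 1,"tx": 0.4,"ty": -0.87,"tz": 0.3,"turn": 0.318},{"grip": 1,"tx": 0.45,"ty": -0.97,"tz": 0.3,"turn": 0.318},{"grip": 1,"tx": 0.45,"ty": -0.97,"tz": 0.3,"turn": 0.318}]' --newtons 10

```text
clock: 1.3
position: [0.3793, 0.1988, 0.326]
ee_rot: [-0.005, 3.141, -0.004]
force: [0.9, -0.2, 0.9]
width: 0.02
```

Emit:
drive_tool --increments '[{"grip": 1,"tx": 0.05,"ty": -0.11,"tz": 0,"turn": 0},{"grip": 1,"tx": 0.1,"ty": -0.22,"tz": 0,"turn": 0.005},{"grip": 1,"tx": 0.15,"ty": -0.33,"tz": 0,"turn": 0.01},{"grip": 1,"tx": 0.2,"ty": -0.43,"tz": -0.05,"turn": 0.01},{"grip": 1,"tx": 0.257,"ty": -0.527,"tz": -0.15,"turn": 0.01},{"grip": 1,"tx": 0.257,"ty": -0.527,"tz": -0.25,"turn": 0.01},{"grip": 1,"tx": 0.257,"ty": -0.527,"tz": -0.35,"turn": 0.01},{"grip": 1,"tx": 0.257,"ty": -0.527,"tz": -0.4,"turn": 0.01},{"grip": 1,"tx": 0.257,"ty": -0.527,"tz": -0.45,"turn": 0.01},{"grip": 1,"tx": 0.257,"ty": -0.527,"tz": -0.45,"turn": 0.01}]'

```text
clock: 2.3
position: [0.4801, -0.0117, 0.1436]
ee_rot: [0.022, -3.138, 0.005]
force: [-0.2, 0.0, -0.0]
width: 0.002
```

```bash
python3 - <<'E'
from h import *
s=observe();print(s["position"],s["force"],s["ee_rot"])
w=get_image("wrist");b=get_image("scene")[130:240,180:300]
w=cv2.resize(w,(512,384));b=cv2.resize(b,(0,0),fx=384/110,fy=384/110,interpolation=cv2.INTER_CUBIC)
im=np.hstack([w,b]);im=cv2.resize(im,(800,int(800*im.shape[0]/im.shape[1])));cv2.imwrite("pics/a1.png",im[:,:,::-1])
E
```

```text
[ 0.48010133 -0.01171143  0.14364587] [-0.18564881  0.02184417 -0.0202867 ] [ 0.02161193 -3.13753009  0.00528562]
```

View pics/a1.png

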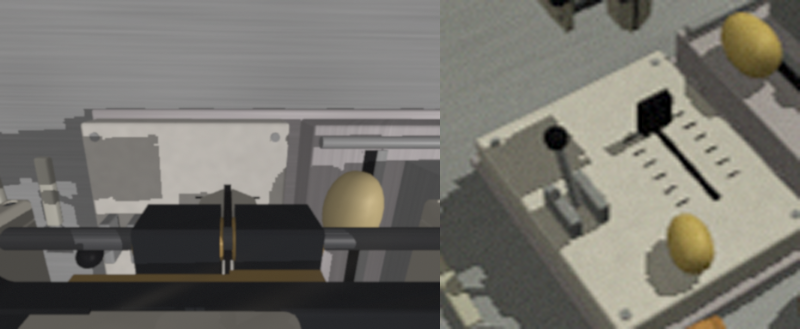

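Emit:
drive_tool --increments '[{"grip": 1,"tx": 0,"ty": 0,"tz": -0.05,"turn": 0},{"grip": 1,"tx": 0,"ty": 0,"tz": -0.1,"turn": 0},{"grip": 1,"tx": 0,"ty": 0,"tz": -0.139,"turn": 0},{"grip": 1,"tx": 0.01,"ty": 0,"tz": -0.139,"turn": 0},{"grip": 1,"tx": 0.02,"ty": 0,"tz": -0.139,"turn": 0},{"grip": 1,"tx": 0.03,"ty": 0,"tz": -0.139,"turn": 0},{"grip": 1,"tx": 0.04,"ty": 0,"tz": -0.139,"turn": 0},{"grip": 1,"tx": 0.05,"ty": 0,"tz": -0.139,"turn": 0},{"grip": 1,"tx": 0.05,"ty": 0,"tz": -0.139,"turn": 0}]'

```text
clock: 3.3
position: [0.5029, -0.0118, 0.091]
ee_rot: [-0.022, 3.14, -0.004]
force: [-0.4, 0.2, -0.2]
width: 0.004
```

Emit:
drive_tool --increments '[{"grip": 1,"tx": 0.0025,"ty": 0,"tz": 0,"turn": 0},{"grip": 1,"tx": 0.005,"ty": 0,"tz": 0,"turn": 0},{"grip": 1,"tx": 0.005,"ty": 0,"tz": 0,"turn": 0}]'

```text
clock: 3.6
position: [0.505, -0.0118, 0.091]
ee_rot: [-0.022, 3.14, -0.004]
force: [-0.1, -0.6, -0.4]
width: 0.004
```

Emit:
drive_tool --increments '[{"grip": 1,"tx": 0.0025,"ty": 0,"tz": 0,"turn": 0},{"grip": 1,"tx": 0.005,"ty": 0,"tz": 0,"turn": 0},{"grip": 1,"tx": 0.005,"ty": 0,"tz": 0,"turn": 0}]'

```text
clock: 3.9
position: [0.5071, -0.0118, 0.091]
ee_rot: [-0.022, 3.14, -0.004]
force: [1.0, -0.3, -0.7]
width: 0.004
```

Emit:
drive_tool --increments '[{"grip": 1,"tx": 0.0025,"ty": 0,"tz": 0,"turn": 0},{"grip": 1,"tx": 0.005,"ty": 0,"tz": 0,"turn": 0},{"grip": 1,"tx": 0.005,"ty": 0,"tz": 0,"turn": 0}]'

```text
clock: 4.2
position: [0.5093, -0.0118, 0.091]
ee_rot: [-0.022, 3.14, -0.004]
force: [-0.3, -0.8, 0.2]
width: 0.006
```

Emit:
drive_tool --increments '[{"grip": 1,"tx": 0.0025,"ty": 0,"tz": 0,"turn": 0},{"grip": 1,"tx": 0.005,"ty": 0,"tz": 0,"turn": 0},{"grip": 1,"tx": 0.005,"ty": 0,"tz": 0,"turn": 0}]'

```text
clock: 4.5
position: [0.5115, -0.0118, 0.091]
ee_rot: [-0.022, 3.14, -0.005]
force: [0.2, 0.6, 0.4]
width: 0.004
```

Emit:
drive_tool --increments '[{"grip": 1,"tx": 0.0025,"ty": 0,"tz": 0,"turn": 0},{"grip": 1,"tx": 0.005,"ty": 0,"tz": 0,"turn": 0},{"grip": 1,"tx": 0.005,"ty": 0,"tz": 0,"turn": 0}]'

```text
clock: 4.8
position: [0.5137, -0.0118, 0.091]
ee_rot: [-0.022, 3.14, -0.005]
force: [-0.4, 0.1, 0.2]
width: 0.008
```

Emit:
drive_tool --increments '[{"grip": 1,"tx": 0.0025,"ty": 0,"tz": 0,"turn": 0},{"grip": 1,"tx": 0.005,"ty": 0,"tz": 0,"turn": 0},{"grip": 1,"tx": 0.005,"ty": 0,"tz": 0,"turn": 0}]'

```text
clock: 5.1
position: [0.5158, -0.0118, 0.091]
ee_rot: [-0.022, 3.14, -0.005]
force: [-0.3, -0.2, 0.6]
width: 0.006
```

Emit:
drive_tool --increments '[{"grip": 1,"tx": 0.0025,"ty": 0,"tz": 0,"turn": 0},{"grip": 1,"tx": 0.005,"ty": 0,"tz": 0,"turn": 0},{"grip": 1,"tx": 0.005,"ty": 0,"tz": 0,"turn": 0}]'

```text
clock: 5.4
position: [0.518, -0.0118, 0.091]
ee_rot: [-0.022, 3.139, -0.005]
force: [0.5, -0.4, 0.3]
width: 0.004
```

```bash
python3 - <<'E'
from h import *
s=observe();print(s["position"],s["force"])
b=get_image("scene")[130:230,190:300]
b=cv2.resize(b,(0,0),fx=6,fy=6,interpolation=cv2.INTER_CUBIC)
cv2.imwrite("pics/a2.png",b[:,:,::-1])
E
```

```text
[ 0.51803764 -0.01180476  0.09103758] [ 0.46832906 -0.42146251  0.29271015]
```

View pics/a2.png

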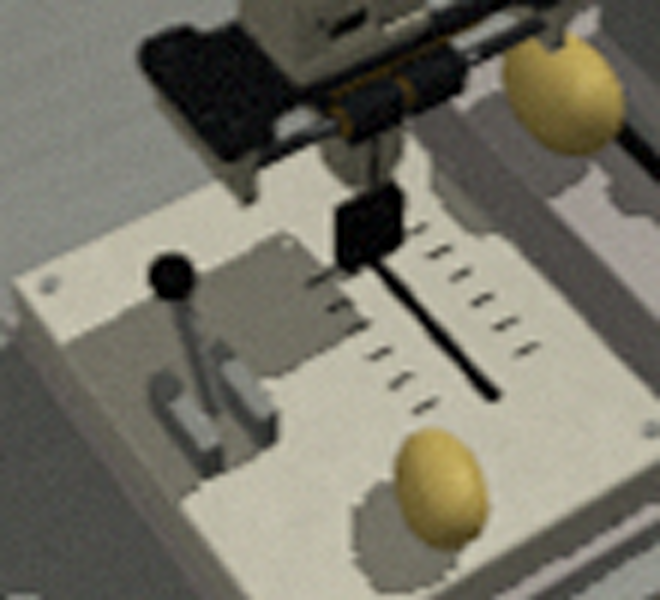

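The crop shows the tab's top-left corner at full-picture (246.2,164.7), within about 0.5 px of its starting place. It is still on the closed mark with the fingers just behind it. I'll render model outlines to compare in numbers.

```bash
cat >>h.py <<'E'
p=np.array([0.56841215,0.05933851,0.01219403])
def face(g): # front face of tab, slicer coords -> scene px
    return proj("scene",W(p,[[-.038+g,-.07+a,z] for a,z in((-.018,.1025),(.018,.1025),(.018,.0605),(-.018,.0605))]))
def slider(img): # shift of the tab's dark front face against model
    h=cv2.GaussianBlur(img.max(2),(0,0),.6).astype(float);best=[]
    for g in np.arange(-.004,.096,.001):
        m=np.zeros((384*4,512*4),np.uint8);cv2.fillPoly(m,[((face(g)+.5)*4).astype(np.int32)],255)
        m=cv2.resize(m,(512,384),interpolation=cv2.INTER_AREA)/255.
        ring=cv2.dilate(m,np.ones((5,5)))-m
        best.append((round((h*m).sum()/m.sum()-.5*(h*ring).sum()/ring.sum(),1),round(g,3)))
    return sorted(best)[:4]
E
python3 - <<'E'
from h import *
print(slider(cv2.imread("pics/scene0.png")));im=get_image("scene");print(slider(im))
a=cv2.imread("pics/scene0.png");print(face(0).round(1).tolist())
t=a[156:178,244:260];r=cv2.matchTemplate(im[:,:,::-1].copy()[146:200,234:280],t,cv2.TM_CCOEFF_NORMED);_,v,_,l=cv2.minMaxLoc(r);print(v,l)
E
```

```text
[(np.float64(-37.8), np.float64(-0.004)), (np.float64(-36.4), np.float64(-0.003)), (np.float64(-35.2), np.float64(-0.002)), (np.float64(-32.1), np.float64(-0.001))]
[(np.float64(-38.4), np.float64(-0.004)), (np.float64(-37.5), np.float64(-0.003)), (np.float64(-36.1), np.float64(-0.002)), (np.float64(-32.8), np.float64(-0.001))]
[[246.7, 167.0], [257.1, 161.7], [256.7, 171.0], [246.6, 176.3]]
0.8549407720565796 (10, 10)
```

Emit:
drive_tool --increments '[{"grip": 1,"tx": 0.0025,"ty": 0,"tz": 0,"turn": 0},{"grip": 1,"tx": 0.005,"ty": 0,"tz": 0,"turn": 0},{"grip": 1,"tx": 0.005,"ty": 0,"tz": 0,"turn": 0}]'

```text
clock: 5.8
position: [0.5201, -0.0118, 0.091]
ee_rot: [-0.022, 3.139, -0.005]
force: [-0.4, 0.3, -0.9]
width: 0.006
```

Emit:
drive_tool --increments '[{"grip": 1,"tx": 0.0025,"ty": 0,"tz": 0,"turn": 0},{"grip": 1,"tx": 0.005,"ty": 0,"tz": 0,"turn": 0},{"grip": 1,"tx": 0.005,"ty": 0,"tz": 0,"turn": 0}]'

```text
clock: 6.1
position: [0.5223, -0.0118, 0.091]
ee_rot: [-0.022, 3.139, -0.005]
force: [-0.5, -0.2, 0.4]
width: 0.002
```

```bash
python3 - <<'E'
from h import *
im=get_image("scene");print(slider(im))
a=cv2.imread("pics/scene0.png")
t=a[156:178,244:260];r=cv2.matchTemplate(im[:,:,::-1].copy()[146:200,234:280],t,cv2.TM_CCOEFF_NORMED);_,v,_,l=cv2.minMaxLoc(r);print(v,l)
w=get_image("top")[195:265,195:305];w=cv2.resize(w,(0,0),fx=6,fy=6,interpolation=cv2.INTER_CUBIC)
cv2.imwrite("pics/a3.png",w[:,:,::-1]);s=observe();print(s["position"],s["force"])
E
```

```text
[(np.float64(-38.9), np.float64(-0.004)), (np.float64(-38.4), np.float64(-0.003)), (np.float64(-37.0), np.float64(-0.002)), (np.float64(-33.9), np.float64(-0.001))]
0.8449885249137878 (10, 10)
[ 0.52203243 -0.01181246  0.09100571] [-1.04569006  0.52506013 -0.39933257]
```

View pics/a3.png

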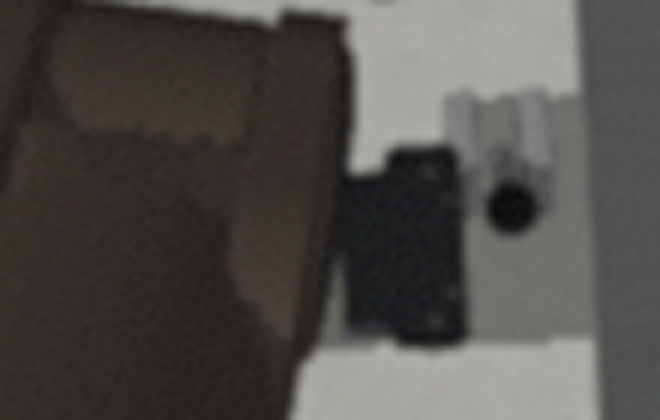

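The top view is blocked by the arm; only the ball and the gripper body show. I'll check the projected TCP against the scene picture.

```bash
python3 - <<'E'
from h import *
s=observe();q=s["position"];M=R.from_rotvec(s["ee_rot"]).as_matrix();print(q,s["force"])
im=get_image("scene")[:,:,::-1].copy();x0,y0,k=215,125,10
c=cv2.resize(im[y0:y0+60,x0:x0+60],(0,0),fx=k,fy=k,interpolation=cv2.INTER_CUBIC)
def d(P,col): cv2.polylines(c,[((proj("scene",P)-[x0,y0]+.5)*k).astype(np.int32)],True,col,1)
d([q+M@np.array(v) for v in((.0095,.019,0),(-.0095,.019,0),(-.0095,-.019,0),(.0095,-.019,0))],(0,0,255))
d([q,q-M[:,2]*.04],(0,255,255))
cc=((face(0)-[x0,y0]+.5)*k).astype(np.int32);cv2.polylines(c,[cc],True,(0,255,0),1)
cv2.imwrite("pics/a4.png",c)
E
```

```text
[ 0.52203243 -0.01181246  0.09100571] [-1.04569006  0.52506013 -0.39933257]
```

View pics/a4.png

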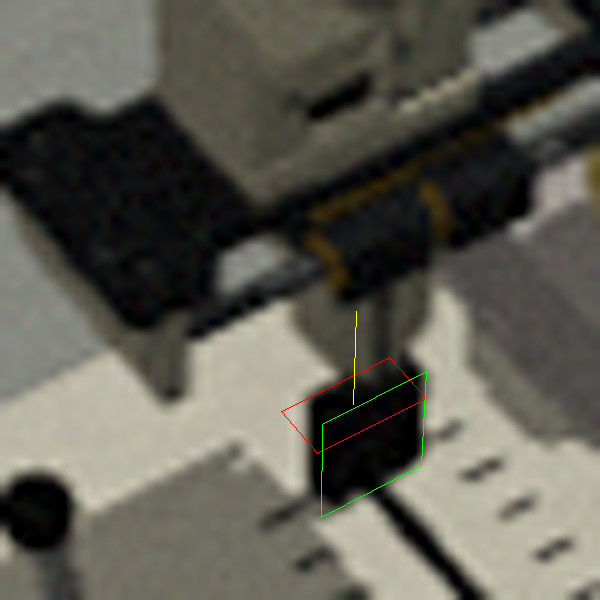

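The overlay shows the tab (312–418, 365–500) with the tapering fingertip ending just above it. The tip overlap is shallow, so I'll back off, go lower and come in again.

Emit:
drive_tool --increments '[{"grip": 1,"tx": -0.03,"ty": 0,"tz": 0,"turn": 0},{"grip": 1,"tx": -0.06,"ty": 0,"tz": 0,"turn": 0},{"grip": 1,"tx": -0.085,"ty": 0,"tz": 0,"turn": 0},{"grip": 1,"tx": -0.085,"ty": 0,"tz": -0.02,"turn": 0},{"grip": 1,"tx": -0.085,"ty": 0,"tz": -0.04,"turn": 0},{"grip": 1,"tx": -0.085,"ty": 0,"tz": -0.04,"turn": 0}]'

```text
clock: 6.85
position: [0.4876, -0.0117, 0.0738]
ee_rot: [-0.022, 3.141, -0.005]
force: [0.2, -0.2, -0.4]
width: 0.008
```

```bash
python3 - <<'E'
from h import *
s=observe();q=s["position"];M=R.from_rotvec(s["ee_rot"]).as_matrix();print(q,s["force"])
im=get_image("scene")[:,:,::-1].copy();x0,y0,k=215,125,10
c=cv2.resize(im[y0:y0+60,x0:x0+60],(0,0),fx=k,fy=k,interpolation=cv2.INTER_CUBIC)
def d(P,col): cv2.polylines(c,[((proj("scene",P)-[x0,y0]+.5)*k).astype(np.int32)],True,col,1)
d([q+M@np.array(v) for v in((.0095,.019,0),(-.0095,.019,0),(-.0095,-.019,0),(.0095,-.019,0))],(0,0,255))
d([q,q-M[:,2]*.04],(0,255,255))
cv2.imwrite("pics/a5.png",c)
E
```

```text
[ 0.48755274 -0.01170799  0.07384566] [ 0.23519399 -0.24152122 -0.41099176]
```

View pics/a5.png

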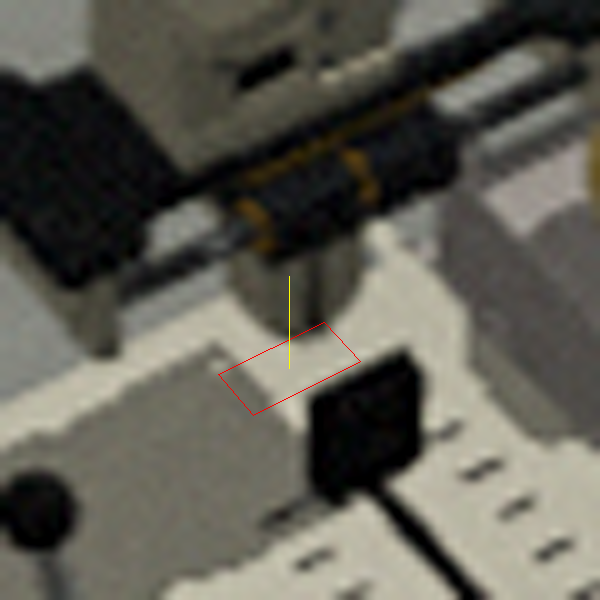

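The rounded tip is seen at (310,340), about 3 px higher than the projected TCP at (289,370). So the real tip is probably a bit higher than reported, and the first approach passed just over the tab. I'll lower a little more and come in gently.

Emit:
drive_tool --increments '[{"grip": 1,"tx": 0,"ty": 0,"tz": -0.005,"turn": 0},{"grip": 1,"tx": 0,"ty": 0,"tz": -0.011,"turn": 0},{"grip": 1,"tx": 0.015,"ty": 0,"tz": -0.011,"turn": 0},{"grip": 1,"tx": 0.03,"ty": 0,"tz": -0.011,"turn": 0},{"grip": 1,"tx": 0.035,"ty": 0,"tz": -0.011,"turn": 0},{"grip": 1,"tx": 0.035,"ty": 0,"tz": -0.011,"turn": 0}]'

```text
clock: 7.5
position: [0.5025, -0.0119, 0.0699]
ee_rot: [-0.022, 3.14, -0.005]
force: [0.5, -1.0, 0.6]
width: 0.009
```

Emit:
drive_tool --increments '[{"grip": 1,"tx": 0.0025,"ty": 0,"tz": 0,"turn": 0},{"grip": 1,"tx": 0.005,"ty": 0,"tz": 0,"turn": 0},{"grip": 1,"tx": 0.005,"ty": 0,"tz": 0,"turn": 0}]'

```text
clock: 7.8
position: [0.5046, -0.0119, 0.07]
ee_rot: [-0.022, 3.14, -0.005]
force: [0.1, 0.2, 0.3]
width: 0.006
```

Emit:
drive_tool --increments '[{"grip": 1,"tx": 0.0025,"ty": 0,"tz": 0,"turn": 0},{"grip": 1,"tx": 0.005,"ty": 0,"tz": 0,"turn": 0},{"grip": 1,"tx": 0.005,"ty": 0,"tz": 0,"turn": 0}]'

```text
clock: 8.1
position: [0.5067, -0.0118, 0.07]
ee_rot: [-0.022, 3.14, -0.005]
force: [0.4, -0.1, 0.5]
width: -0.002
```

Emit:
drive_tool --increments '[{"grip": 1,"tx": 0.0025,"ty": 0,"tz": 0,"turn": 0},{"grip": 1,"tx": 0.005,"ty": 0,"tz": 0,"turn": 0},{"grip": 1,"tx": 0.005,"ty": 0,"tz": 0,"turn": 0}]'

```text
clock: 8.4
position: [0.5086, -0.0119, 0.07]
ee_rot: [-0.022, 3.14, -0.005]
force: [-1.4, -0.4, 0.9]
width: 0.008
```

Emit:
drive_tool --increments '[{"grip": 1,"tx": 0.0025,"ty": 0,"tz": 0,"turn": 0},{"grip": 1,"tx": 0.005,"ty": 0,"tz": 0,"turn": 0},{"grip": 1,"tx": 0.005,"ty": 0,"tz": 0,"turn": 0}]'

```text
clock: 8.7
position: [0.5103, -0.0119, 0.0698]
ee_rot: [-0.022, 3.141, -0.005]
force: [-2.9, -0.4, 2.0]
width: 0.003
```

Emit:
drive_tool --increments '[{"grip": 1,"tx": 0.0025,"ty": 0,"tz": 0,"turn": 0},{"grip": 1,"tx": 0.005,"ty": 0,"tz": 0,"turn": 0},{"grip": 1,"tx": 0.005,"ty": 0,"tz": 0,"turn": 0}]'

```text
clock: 9.0
position: [0.5121, -0.0118, 0.0697]
ee_rot: [-0.022, 3.141, -0.005]
force: [-3.9, 0.9, 2.3]
width: 0.005
```

Emit:
drive_tool --increments '[{"grip": 1,"tx": 0.0025,"ty": 0,"tz": 0,"turn": 0},{"grip": 1,"tx": 0.005,"ty": 0,"tz": 0,"turn": 0},{"grip": 1,"tx": 0.005,"ty": 0,"tz": 0,"turn": 0}]'

```text
clock: 9.3
position: [0.5144, -0.0118, 0.0697]
ee_rot: [-0.022, 3.141, -0.005]
force: [-3.4, 0.4, 0.3]
width: 0.007
```

Emit:
drive_tool --increments '[{"grip": 1,"tx": 0.0025,"ty": 0,"tz": 0,"turn": 0},{"grip": 1,"tx": 0.005,"ty": 0,"tz": 0,"turn": 0},{"grip": 1,"tx": 0.005,"ty": 0,"tz": 0,"turn": 0}]'

```text
clock: 9.6
position: [0.5176, -0.0118, 0.07]
ee_rot: [-0.022, 3.139, -0.006]
force: [0.1, 0.5, 0.9]
width: 0.005
```

```bash
python3 - <<'E'
from h import *
im=get_image("scene");print(slider(im));s=observe();print(s["position"],s["force"])
E
```

```text
[(np.float64(-32.3), np.float64(0.016)), (np.float64(-32.0), np.float64(0.015)), (np.float64(-30.5), np.float64(0.017)), (np.float64(-30.2), np.float64(0.014))]
[ 0.51732583 -0.01187075  0.06994199] [ 0.33208791 -0.29457583  0.26921684]
```

Push felt: peak 3.9 N at TCP x ≈ 0.512, gone by 0.5176. That puts contact at slider 0 at TCP x ≈ 0.508, and the slider is in the first notch. The second click should release near 0.535.

Emit:
drive_tool --increments '[{"grip": 1,"tx": 0.01,"ty": 0,"tz": 0,"turn": 0},{"grip": 1,"tx": 0.015,"ty": 0,"tz": 0,"turn": 0},{"grip": 1,"tx": 0.02,"ty": 0,"tz": 0,"turn": 0},{"grip": 1,"tx": 0.0225,"ty": 0,"tz": 0,"turn": 0},{"grip": 1,"tx": 0.025,"ty": 0,"tz": 0,"turn": 0},{"grip": 1,"tx": 0.0275,"ty": 0,"tz": 0,"turn": 0},{"grip": 1,"tx": 0.03,"ty": 0,"tz": 0,"turn": 0},{"grip": 1,"tx": 0.0325,"ty": 0,"tz": 0,"turn": 0},{"grip": 1,"tx": 0.035,"ty": 0,"tz": 0,"turn": 0}]'

```text
clock: 10.55
position: [0.5309, -0.0118, 0.0698]
ee_rot: [-0.022, 3.14, -0.006]
force: [-3.6, 0.3, 2.2]
width: 0.004
```

Emit:
drive_tool --increments '[{"grip": 1,"tx": 0.0025,"ty": 0,"tz": 0,"turn": 0},{"grip": 1,"tx": 0.005,"ty": 0,"tz": 0,"turn": 0},{"grip": 1,"tx": 0.0075,"ty": 0,"tz": 0,"turn": 0},{"grip": 1,"tx": 0.01,"ty": 0,"tz": 0,"turn": 0},{"grip": 1,"tx": 0.0125,"ty": 0,"tz": 0,"turn": 0},{"grip": 1,"tx": 0.015,"ty": 0,"tz": 0,"turn": 0},{"grip": 1,"tx": 0.015,"ty": 0,"tz": 0,"turn": 0}]'

```text
clock: 11.25
position: [0.5374, -0.0119, 0.0699]
ee_rot: [-0.022, 3.14, -0.006]
force: [-0.0, 0.3, -0.9]
width: 0.006
```

```bash
python3 - <<'E'
from h import *
im=get_image("scene");print(slider(im));s=observe();print(s["clock"],s["position"],s["force"])
E
```

```text
[(np.float64(-29.7), np.float64(0.031)), (np.float64(-29.7), np.float64(0.032)), (np.float64(-29.0), np.float64(0.033)), (np.float64(-28.7), np.float64(0.03))]
11.3 [ 0.53715511 -0.01185783  0.06984516] [-0.7155032  -0.10740639 -0.69296705]
```

Second notch confirmed: no force, and vision reads 0.0315 with the same −4 mm bias as at the start. Now the third, releasing near 0.553.

Emit:
drive_tool --increments '[{"grip": 1,"tx": 0.006,"ty": 0,"tz": 0,"turn": 0},{"grip": 1,"tx": 0.012,"ty": 0,"tz": 0,"turn": 0},{"grip": 1,"tx": 0.017,"ty": 0,"tz": 0,"turn": 0},{"grip": 1,"tx": 0.02,"ty": 0,"tz": 0,"turn": 0},{"grip": 1,"tx": 0.0225,"ty": 0,"tz": 0,"turn": 0},{"grip": 1,"tx": 0.025,"ty": 0,"tz": 0,"turn": 0},{"grip": 1,"tx": 0.0275,"ty": 0,"tz": 0,"turn": 0},{"grip": 1,"tx": 0.03,"ty": 0,"tz": 0,"turn": 0}]'

```text
clock: 12.1
position: [0.5487, -0.0118, 0.0697]
ee_rot: [-0.022, 3.141, -0.005]
force: [-4.5, 0.6, 1.3]
width: 0.005
```

Emit:
drive_tool --increments '[{"grip": 1,"tx": 0.0025,"ty": 0,"tz": 0,"turn": 0},{"grip": 1,"tx": 0.005,"ty": 0,"tz": 0,"turn": 0},{"grip": 1,"tx": 0.0075,"ty": 0,"tz": 0,"turn": 0},{"grip": 1,"tx": 0.01,"ty": 0,"tz": 0,"turn": 0},{"grip": 1,"tx": 0.0125,"ty": 0,"tz": 0,"turn": 0},{"grip": 1,"tx": 0.015,"ty": 0,"tz": 0,"turn": 0},{"grip": 1,"tx": 0.015,"ty": 0,"tz": 0,"turn": 0}]'

```text
clock: 12.8
position: [0.5552, -0.0119, 0.0698]
ee_rot: [-0.022, 3.14, -0.006]
force: [0.6, -0.4, 0.3]
width: 0.002
```

```bash
python3 - <<'E'
from h import *
im=get_image("scene");print(slider(im));s=observe();print(s["clock"],s["position"],s["force"])
E
```

```text
[(np.float64(-28.8), np.float64(0.05)), (np.float64(-28.4), np.float64(0.051)), (np.float64(-27.4), np.float64(0.049)), (np.float64(-27.0), np.float64(0.052))]
12.85 [ 0.55504042 -0.01182897  0.06980334] [ 0.14438724  0.55221861 -0.34748629]
```

Third notch: vision reads 0.050 with the −4 mm bias, so 0.054, and no force. I'll back off, rise, and go behind the lock ball.

Emit:
drive_tool --increments '[{"grip": 1,"tx": -0.06,"ty": 0,"tz": 0,"turn": 0},{"grip": 1,"tx": -0.13,"ty": 0,"tz": 0,"turn": 0},{"grip": 1,"tx": -0.2,"ty": 0,"tz": 0,"turn": 0},{"grip": 1,"tx": -0.2,"ty": 0,"tz": 0.1,"turn": 0},{"grip": 1,"tx": -0.2,"ty": 0,"tz": 0.22,"turn": 0},{"grip": 1,"tx": -0.2,"ty": 0,"tz": 0.34,"turn": 0},{"grip": 1,"tx": -0.2,"ty": 0,"tz": 0.36,"turn": 0},{"grip": 1,"tx": -0.2,"ty": -0.1,"tz": 0.36,"turn": 0},{"grip": 1,"tx": -0.2,"ty": -0.2,"tz": 0.36,"turn": 0},{"grip": 1,"tx": -0.2,"ty": -0.29,"tz": 0.36,"turn": 0},{"grip": 1,"tx": -0.2,"ty": -0.29,"tz": 0.3,"turn": 0},{"grip": 1,"tx": -0.2,"ty": -0.29,"tz": 0.2,"turn": 0},{"grip": 1,"tx": -0.2,"ty": -0.29,"tz": 0.125,"turn": 0},{"grip": 1,"tx": -0.2,"ty": -0.29,"tz": 0.125,"turn": 0}]'

```text
clock: 14.25
position: [0.4721, -0.1273, 0.1165]
ee_rot: [0.021, -3.136, 0.005]
force: [-0.6, 0.7, 0.2]
width: 0.008
```

```bash
python3 - <<'E'
from h import *
s=observe();print(s["clock"],s["position"],s["force"])
im=get_image("scene");print(slider(im))
b=cv2.resize(im[120:235,180:310],(0,0),fx=5,fy=5,interpolation=cv2.INTER_CUBIC)
cv2.imwrite("pics/a6.png",b[:,:,::-1])
E
```

```text
14.25 [ 0.47206725 -0.12732892  0.11654378] [-0.55935215  0.65508052  0.17708815]
[(np.float64(-32.4), np.float64(0.05)), (np.float64(-32.2), np.float64(0.051)), (np.float64(-31.2), np.float64(0.049)), (np.float64(-31.0), np.float64(0.052))]
```

View pics/a6.png

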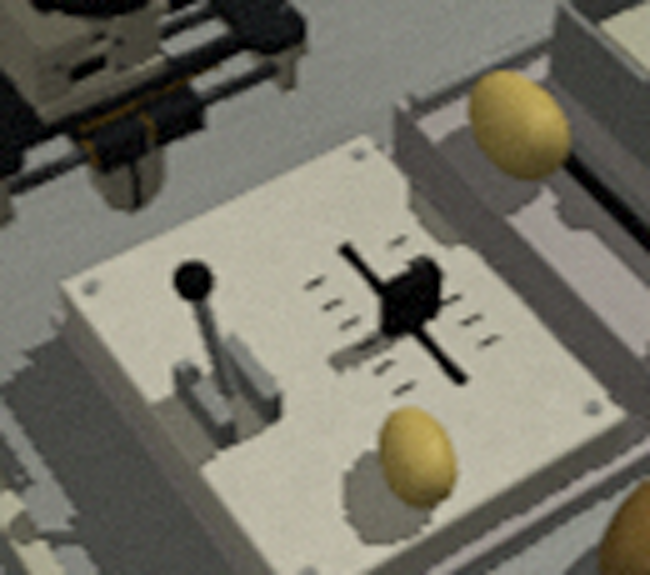

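Three marks are visible behind the tab and two ahead of it, so it is in the third notch. The fingers are behind the ball at (193,281). Now I push the lever over.

Emit:
drive_tool --increments '[{"grip": 1,"tx": 0.05,"ty": 0,"tz": 0,"turn": 0},{"grip": 1,"tx": 0.1,"ty": 0,"tz": 0,"turn": 0},{"grip": 1,"tx": 0.11,"ty": 0,"tz": 0,"turn": 0},{"grip": 1,"tx": 0.12,"ty": 0,"tz": 0,"turn": 0},{"grip": 1,"tx": 0.13,"ty": 0,"tz": 0,"turn": 0},{"grip": 1,"tx": 0.14,"ty": 0,"tz": 0,"turn": 0},{"grip": 1,"tx": 0.15,"ty": 0,"tz": 0,"turn": 0},{"grip": 1,"tx": 0.16,"ty": 0,"tz": 0,"turn": 0},{"grip": 1,"tx": 0.17,"ty": 0,"tz": 0,"turn": 0},{"grip": 1,"tx": 0.18,"ty": 0,"tz": 0,"turn": 0}]'

```text
clock: 15.3
position: [0.5459, -0.1278, 0.1186]
ee_rot: [0.021, -3.138, 0.006]
force: [-1.6, -0.1, 1.8]
width: 0.007
```

Emit:
drive_tool --increments '[{"grip": 1,"tx": 0.01,"ty": 0,"tz": 0,"turn": 0},{"grip": 1,"tx": 0.02,"ty": 0,"tz": 0,"turn": 0},{"grip": 1,"tx": 0.03,"ty": 0,"tz": 0,"turn": 0},{"grip": 1,"tx": 0.04,"ty": 0,"tz": 0,"turn": 0},{"grip": 1,"tx": 0.05,"ty": 0,"tz": 0,"turn": 0},{"grip": 1,"tx": 0.06,"ty": 0,"tz": 0,"turn": 0},{"grip": 1,"tx": 0.07,"ty": 0,"tz": 0,"turn": 0}]'

```text
clock: 16.0
position: [0.5738, -0.1277, 0.1183]
ee_rot: [0.021, -3.138, 0.005]
force: [-1.8, -0.0, -0.8]
width: 0.005
```

Emit:
drive_tool --increments '[{"grip": 1,"tx": 0.005,"ty": 0,"tz": 0,"turn": 0},{"grip": 1,"tx": 0.01,"ty": 0,"tz": 0,"turn": 0}]'

```text
clock: 16.2
position: [0.5778, -0.1276, 0.1181]
ee_rot: [0.021, -3.137, 0.005]
force: [-2.2, -0.4, -0.7]
width: 0.009
```

Emit:
drive_tool --increments '[{"grip": 1,"tx": 0.005,"ty": 0,"tz": 0,"turn": 0},{"grip": 1,"tx": 0.01,"ty": 0,"tz": 0,"turn": 0}]'

```text
clock: 16.4
position: [0.5817, -0.1276, 0.118]
ee_rot: [0.021, -3.137, 0.005]
force: [-2.4, -0.4, -1.2]
width: 0.004
```

Emit:
drive_tool --increments '[{"grip": 1,"tx": 0.005,"ty": 0,"tz": 0,"turn": 0},{"grip": 1,"tx": 0.01,"ty": 0,"tz": 0,"turn": 0}]'

```text
clock: 16.6
position: [0.5848, -0.1276, 0.1178]
ee_rot: [0.021, -3.135, 0.005]
force: [-9.5, -0.8, 3.3]
width: 0.005
```

Emit:
drive_tool --increments '[{"grip": 1,"tx": 0.004,"ty": 0,"tz": 0,"turn": 0},{"grip": 1,"tx": 0.006,"ty": 0,"tz": 0,"turn": 0}]'

```text
clock: 16.8
position: [0.5849, -0.1277, 0.1175]
ee_rot: [0.02, -3.13, 0.003]
force: [-12.4, 0.1, 5.8]
width: 0.005
```

Stop reached: 12 N, with no further travel at x ≈ 0.585 as expected. I'll back off, rise and check.

Emit:
drive_tool --increments '[{"grip": 1,"tx": -0.03,"ty": 0,"tz": 0,"turn": 0},{"grip": 1,"tx": -0.1,"ty": 0,"tz": 0,"turn": 0},{"grip": 1,"tx": -0.2,"ty": 0,"tz": 0,"turn": 0},{"grip": 1,"tx": -0.28,"ty": 0,"tz": 0,"turn": 0},{"grip": 1,"tx": -0.3,"ty": 0,"tz": 0.1,"turn": 0},{"grip": 1,"tx": -0.3,"ty": 0,"tz": 0.22,"turn": 0},{"grip": 1,"tx": -0.3,"ty": 0,"tz": 0.34,"turn": 0},{"grip": 1,"tx": -0.3,"ty": 0,"tz": 0.4,"turn": 0},{"grip": 1,"tx": -0.3,"ty": 0,"tz": 0.4,"turn": 0},{"grip": 1,"tx": -0.3,"ty": 0,"tz": 0.4,"turn": 0}]'

```text
clock: 17.8
position: [0.4656, -0.1275, 0.2779]
ee_rot: [0.02, -3.133, 0.003]
force: [-0.5, -0.3, 0.2]
width: 0.004
```

```bash
python3 - <<'E'
from h import *
s=observe();print(s["clock"],s["position"],s["force"])
im=get_image("scene");print(slider(im))
for a in(.8,.9,1.): print(a,(proj("scene",W(p,[[.07*np.sin(a-.5),-.187,.076+.07*np.cos(a-.5)]]))[0]-[180,120]+.5)*5)
a=im[120:235,180:310];b=cv2.imread("pics/scene0.png")[:,:,::-1]
b=cv2.resize(a,(0,0),fx=5,fy=5,interpolation=cv2.INTER_CUBIC)
cv2.imwrite("pics/a7.png",b[:,:,::-1])
E
```

```text
17.8 [ 0.46560211 -0.12753824  0.27793108] [-0.50474457 -0.27407499  0.2406901 ]
[(np.float64(-30.8), np.float64(0.05)), (np.float64(-30.5), np.float64(0.051)), (np.float64(-29.7), np.float64(0.049)), (np.float64(-29.5), np.float64(0.052))]
0.8 [240.22655353 340.91021472]
0.9 [247.24148945 352.27929124]
1.0 [254.02974249 364.0658346 ]
```

View pics/a7.png

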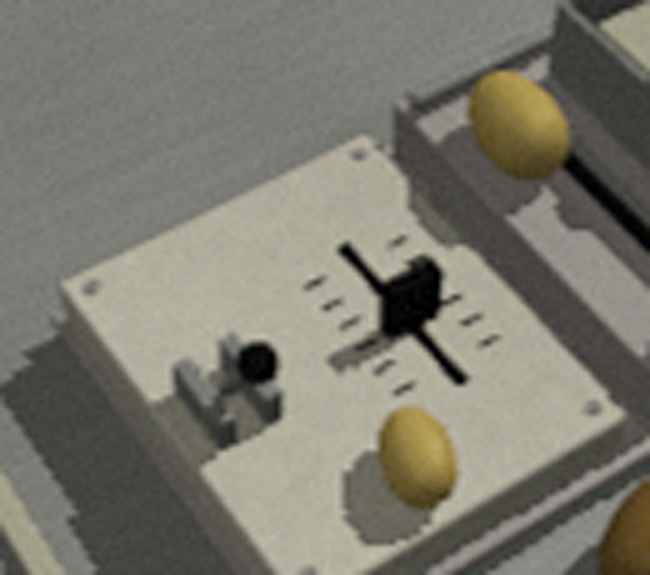

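The ball is at (257,363), matching the locked prediction of (254,364). The tab is still in the third notch and the two potatoes in view have not moved.

```bash
python3 -c "
from cell import *
print(sign_off())"
```

```text
the job is handed in; nothing more can be done
None
```

The gauge slider is resting in the third notch and the lock lever is over at its far stop. I handed the job in at about 18 s of the 51 s allowed.

- **First approach:** it was too high and passed over the tab without touching it. I backed off, lowered about 20 mm and came in again.
- **Slider:** I pushed it click by click with the shut fingertips. The force peaked at about 4 N before each notch and dropped to nothing after it. The last image shows three marks behind the tab and two ahead of it. My image fit read 0.050 m, and that fit had read about 4 mm low at the known closed end, so this agrees with 0.054 m.
- **Lock lever:** I pushed it until it hit the stop at 12 N. After I backed off, the ball was within 1 px of where it should be when locked.
- **Surroundings:** potatoes a and b look unmoved in the last image. I did not recheck the other potatoes and tools, but the arm never went near them. Final wrist force was about 0.6 N, at noise level, with the arm clear of everything.
- **Disagreement:** the scene camera showed the fingertips 2–3 px away from where the reported tool position put them. I relied on the felt contact instead.

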